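Push the band saw's extension leaf home and button it down

TASK

The band saw's plywood extension leaf is sitting on its two rails but has not been pushed home. With your fingertips, push the leaf along the rails towards the saw until you feel it drop into the notches and it lies flush with the saw table, then push the wooden turn-button round until it lies square across the leaf to hold it down. Push gently without forcing or lifting the leaf, and leave everything else on the bench and saw table alone.

Things in the scene. Friction and masses are not known exactly. Their poses are not given: they have to be found in the camera images.
- bandsaw: Bench band saw, fixed, 490 mm tall. Origin on the bench below the blade; y runs along its two leaf rails away from the saw, x across them (far rail at +x), z up. Saw table 200 (x) by 216 mm (y), top 190 mm above the bench, its edge towards the rails at y = 98. Column and motor at negative y. Upper wheel case over the table from z = 295 mm up, to y = 40, x -45 to 65.
- rail_end (a point): Middle between the outer ends of the two aluminium rails, at rail-top height (175 mm above bench); axes as bandsaw, at its y = 382 mm. Rails: x = +93 and -93, y = 98 to 382. Outside each a guide lip, 192 mm high, out to x = 108. Each has two notches 19 mm wide, 12 deep, at y = 117 and 247. Between the rails is open space; only a stretcher at y = 372, top 128 mm above the bench.
- leaf_seat (a point): Point fixed to the saw where the centre of the leaf's top face lies when the leaf is home: 182 mm from the blade along the rails, level with the saw table top (190 mm above the bench). Axes as bandsaw.
- leaf: The extension leaf, a loose plywood board 200 mm (x, across the rails) by 160 mm (y, along the rails) by 15 mm thick, about 0.35 kg. Under it two crosswise battens 14 mm wide, 10 mm deep, 65 mm either side of its centre. Origin at its centre, level with the undersides of the battens (25 mm below the top). Axes as bandsaw.
- leaf_top (a point): Centre of the leaf's top face. At the start the leaf rides on its battens on the rail tops, 45 to 95 mm from its seat, away from the saw, top 10 mm above the saw table. Over the notches it drops 10 mm and lies flush with the saw table, about 4 mm from its edge, with 2.5 mm play along the rails either way. Slides with a few N; once down the notch walls stop it hard.
- turnbutton (a joint): Angle of the turn-button, a wooden bar that turns flat about an upright screw outside the near rail (at the saw's negative x). 0: points along the rail away from the saw. Grows clockwise seen from above; pi/2: square across the leaf. Negative: swung outwards. Stops at -0.9 and 1.6; starts between -0.7 and 0. Stays where left; needs about 1.2 N at 42 mm from the screw.
- button_pivot (a point): On the turn-button's screw axis, half-way up the bar, 200 mm above the bench; fixed to the saw 119.5 mm to its negative x, 190 mm along its y; axes as bandsaw. The bar is 18 mm wide, 14 mm thick, 66 mm long: underside 193, top 207 mm above the bench, so 3 mm over a leaf that is home; it fouls the edge of a leaf still riding high. The block below it reaches x = -132 mm.
- button_tip (a point): Centre of the end of the turn-button's free arm, 54 mm from the screw axis, half-way up the bar.
- blank: A sawn hardwood blank (70 x 45 x 8 mm with one rounded end) lying on the saw table. Leave it.
- pushstick: Plywood push stick, 150 mm long, 10 mm thick, lying on the saw table. Leave it.
- glue: White glue bottle, 54 mm across and 150 mm tall, standing on the bench in front of the near rail, lower than the rails. Leave it.
- sander_block: Cork sanding block 100 x 60 x 35 mm on the bench below the rails. Leave it.
- trysquare: Try square lying on the bench, 110 mm stock and 150 mm blade. Leave it.
- screwdriver: Screwdriver, 190 mm long, lying on the bench. Leave it.
- waxtin: Tin, 72 mm across and 55 mm tall, standing on the bench. Leave it.

How it is judged:
On the way, in this order (a step that is already met when the one before it is completed fails the run):
1. the leaf has dropped into the notches, flush with the saw table (z of leaf_top in the frame of leaf_seat between -0.004 and 0.003 m and y of leaf_top in the frame of leaf_seat between -0.005 and 0.005 m and angle between leaf_top's own z axis and vertical below 0.02 rad), for 0.2 s.
2. the turn-button lies across the leaf (value of joint turnbutton above 1.3 rad), for 0.1 s.
At the end, for the whole second after the job is handed in: The leaf lies in its notches: centre of its top within 3 mm (above) or 4 mm (below) of the saw table's level and within 5 mm of its seat along the rails, level within 0.02 rad, at rest; the turn-button is turned to at least 1.3 rad (about 75 degrees), across the leaf (all of step 1 and value of joint turnbutton above 1.3 rad and linear speed of leaf below 0.01 m/s); the robot touches nothing.
It fails at once if the leaf was lifted, tipped or carried off its rails (z of leaf_top in the frame of leaf_seat above 0.022 m or angle between leaf_top's own z axis and vertical above 0.15 rad).
It fails at once if the leaf was forced: pushed with more than 60 N (contact force between any of the fingers, the arm and leaf above 60 N).
It fails at once if a thing lying on the bench or the saw table was disturbed (moved more than 25 mm) (distance of any of blank, pushstick, glue, sander_block, trysquare, screwdriver, waxtin from where it was at the start of the episode above 0.025 m).
It also fails if it takes over 43 s, if anything falls off the work surface, if the arm or the gripper's body presses on something with over 40 N, if the wrist force passes 120 N, or if a joint passes its speed limit or range.

ROBOT

A 6-joint arm with a two-finger parallel gripper is mounted at the origin on the work surface. World frame = base frame: x ahead of the robot, y to its left, z up, the work surface at z = 0. Lengths are in m, angles in rad, forces in N, time in s.
With the tool pointing down it reaches from about 0.375 to 0.975 m from the base axis. Payload 3.8 kg.
Tool frame: the origin (TCP) lies at the very end of the fingers, on their centre line; the grasp point (between the pads) lies 19 mm behind it; z points along the fingers, y is the direction in which the jaws open and shut (so a half turn about z gives the same grasp; the last joint's range is limited). The gripper opens to 88 mm and grips with 3 to 60 N. Pads are 18 mm wide; open, the fingers measure 123 mm over their backs; the gripper's body (75 mm by 187 mm) begins 45 mm behind the grasp point.
Start: joints at [-1.265, 0.264, 1.604, -0, 1.274, -0.037], TCP at [0.227, -0.636, 0.239] pointing down, gripper open.
Joint ranges: [-2.63, 2.63], [-0.94, 2.18], [0.31, 2.57], [-1.31, 4.45], [0, 2.66], [-2.55, 2.55]. Speed limits (rad/s): [2.57, 2.57, 3.14, 3.14, 3.14, 3.14].

INTERFACE

Orientations are given as [roll, pitch, yaw] about the fixed x, y, z axes, in that order (R = Rz(yaw) Ry(pitch) Rx(roll)).
In Python, from plant import arm, optics gives the robot as it stands.
- The arm moves only by the tool jog_arm, never from a script. Its argument "increments" is one flat list of numbers, 6 for each row, row after row: the shift along the tool's x, y, z in mm, then the turn, a rotation vector about the tool's x, y, z in degrees. A call has 1 to 12 rows; each row shifts and turns the commanded pose from where the row before left it, along the tool's axes as they then stand; what a row does not reach is not made up. A row lasts 1/12 s, in which the tool goes at most 41.7 mm and 7.16 degrees, less where a joint would pass 70% of its speed; a pose out of reach is approached as far as the arm can. A call with a gripper value outside its range is refused whole. "gripper" is the opening, from 0 (shut) to 1 (fully open), set as the call begins (left out, the last holds). The fingers move at their own pace and stop on an object; the grip force is fixed at half the most. Time passes only in rows, so rows that do not move let the fingers close. It gives the time, the measured TCP pose, the force and the opening at its end, in the units of the state.
- arm.sense(): the state, without advancing time (a new reading comes with each control period).
- optics.get_image(name): name is "side" or "top" or "wrist"; returns the picture (384x512x3 uint8, red, green, blue); there is no depth.
- optics.camera_params(name): a dict with "K" (3x3 intrinsics, pixels), "rvec" (rotation vector, rad) and "tvec" (3), from world to camera coordinates, as OpenCV has them; the wrist camera has in their place "hand_eye" (4x4, takes a point from camera to tool coordinates, whose origin is the TCP and whose axes are the flange's). Camera axes: x right, y down, z forward; pixel columns grow to the right and rows downward; lengths in m; the calibration is good to about 2 mm. A picture is of the moment at which its call begins: read the wrist's pose just before it. camera_params takes no time and is no camera call.
- arm.sign_off(): hands the job in, once; it reports no verdict.
The state is a dict: "t": time; "joint_positions": joint angles; "dq": joint speeds; "joint_torque": joint torques, N m; "eef_pos": TCP position; "ee_rot": TCP orientation; "force": force on the tool from outside, world axes, zero at the start; "ft_torque": the same for the moment, N m; "width": finger opening in m.
Only numpy, scipy, OpenCV 4.12 (cv2) and the standard library are available. Lean on these libraries where they do the work, as an engineer would, in place of code of your own. Each camera call takes 0.05 s, during which the arm holds its last target. There are 200 camera calls.

## Working session

There is one attempt and no reset: what is moved stays moved. The work goes in short steps, Python scripts to look and compute and a tool call to move; the robot and the scene stay as the last step left them, time stands still between calls to the robot, and variables do not carry over. Pictures are saved under pics/ and viewed, about 8 in all and at most 12, crops included, and the job is handed in when it is done.

Besides the shell and the picture viewer there is one more tool, called after "Request:" as name(argument=value, ...) on one line, values as JSON. jog_arm: Moves the arm, as the interface text tells. Its arguments: {"type":"object","properties":{"increments":{"type":"array","items":{"type":"number"}},"gripper":{"type":"number"}},"required":["increments"]}

```bash
mkdir -p pics; python3 - <<'E'
from plant import arm, optics
import cv2,numpy as np
s=arm.sense(); print(s['t'],s['eef_pos'],s['ee_rot'],s['width'],s['force'])
for n in ['side','top']:
    im=optics.get_image(n); cv2.imwrite(f'pics/{n}0.png',cv2.resize(im[:,:,::-1],(800,600),interpolation=cv2.INTER_CUBIC)); cv2.imwrite(f'pics/{n}0raw.png',im[:,:,::-1])
    print(n,optics.camera_params(n))
print(optics.camera_params('wrist'))
E
```

```text
0.0 [ 0.22668175 -0.63508505  0.23742802] [-3.13946076e+00 -6.65582571e-05  3.42810116e-01] 0.08799676161042365 [ 0.5936108  -0.33886299  0.20469438]
side {'K': array([[419.10284234,   0.        , 262.09807252],
       [  0.        , 419.10284234, 180.99197717],
       [  0.        ,   0.        ,   1.        ]]), 'rvec': array([ 1.00913199, -2.50730545,  0.95465777]), 'tvec': array([0.40804687, 0.32305645, 1.18824699])}
top {'K': array([[362.63439577,   0.        , 250.84264943],
       [  0.        , 362.63439577, 191.5820862 ],
       [  0.        ,   0.        ,   1.        ]]), 'rvec': array([ 2.11785431, -2.16185985,  0.17310579]), 'tvec': array([0.05089802, 0.536787  , 1.17414391])}
{'K': array([[294.87376486,   0.        , 255.95558854],
       [  0.        , 294.87376486, 189.42097809],
       [  0.        ,   0.        ,   1.        ]]), 'hand_eye': array([[ 2.06710308e-04, -9.66874187e-01, -2.55253331e-01,
         6.55541455e-02],
       [ 9.99999978e-01,  1.93104698e-04,  7.83627593e-05,
        -7.16492775e-04],
       [-2.64763118e-05, -2.55253342e-01,  9.66874206e-01,
        -1.46189567e-01],
       [ 0.00000000e+00,  0.00000000e+00,  0.00000000e+00,
         1.00000000e+00]])}
```

View pics/top0.png

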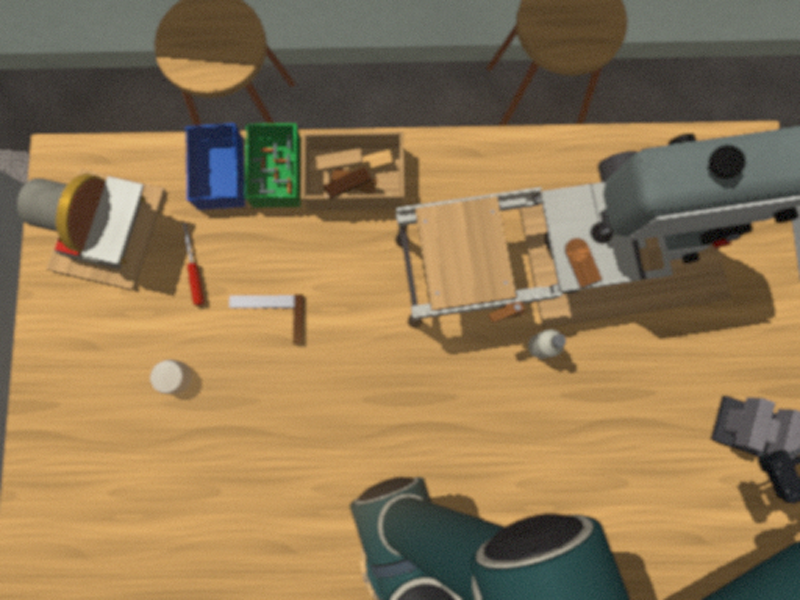

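View pics/side0.png

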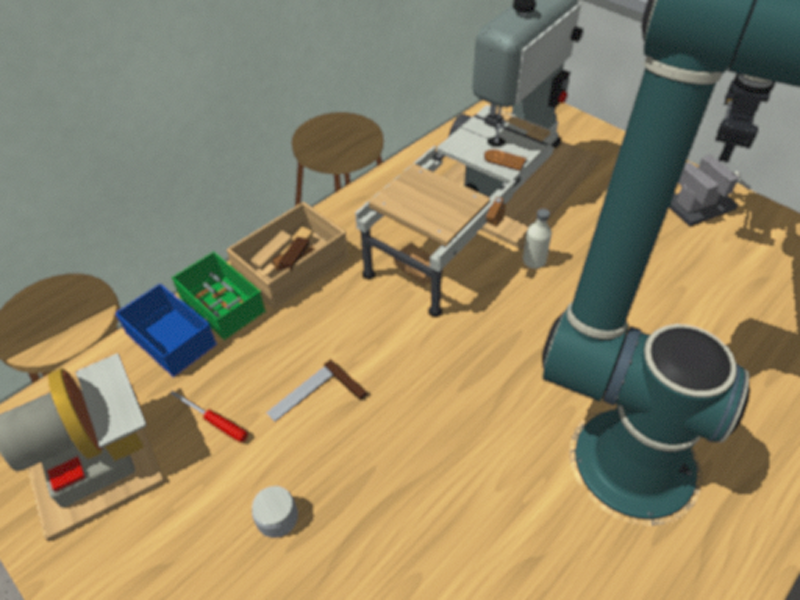

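The top view shows the saw on the right, with the rails running image-left (about world +y). The leaf is at (418–515, 197–310), the turn-button near (505, 313) and the glue bottle at (548, 345). Next I'll crop in on this for a pose fit.

```bash
python3 - <<'E'
import cv2
a=cv2.imread('pics/top0raw.png')[110:230,245:405]
cv2.imwrite('pics/topc.png',cv2.resize(a,(800,600),interpolation=cv2.INTER_CUBIC))
b=cv2.imread('pics/side0raw.png')[75:195,215:375]
cv2.imwrite('pics/sidec.png',cv2.resize(b,(800,600),interpolation=cv2.INTER_CUBIC))
E
```

```text
(no output)
```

View pics/topc.png

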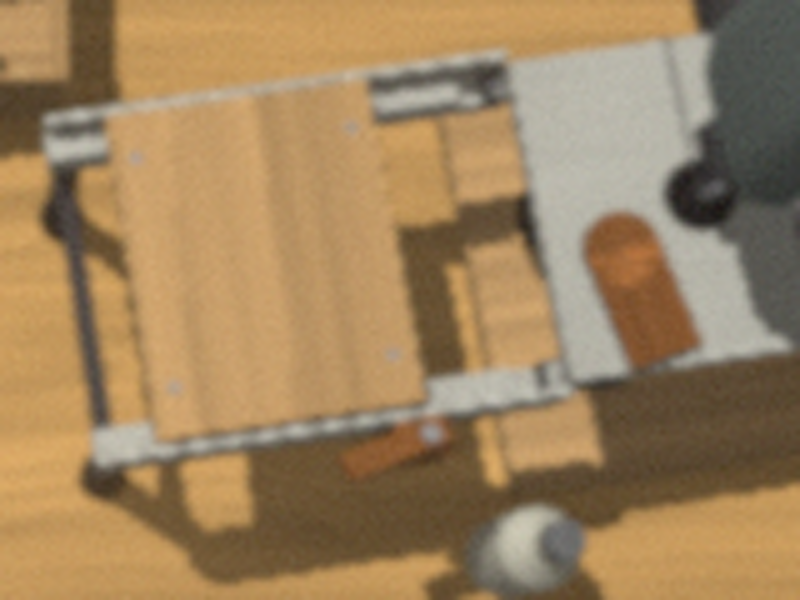

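View pics/sidec.png

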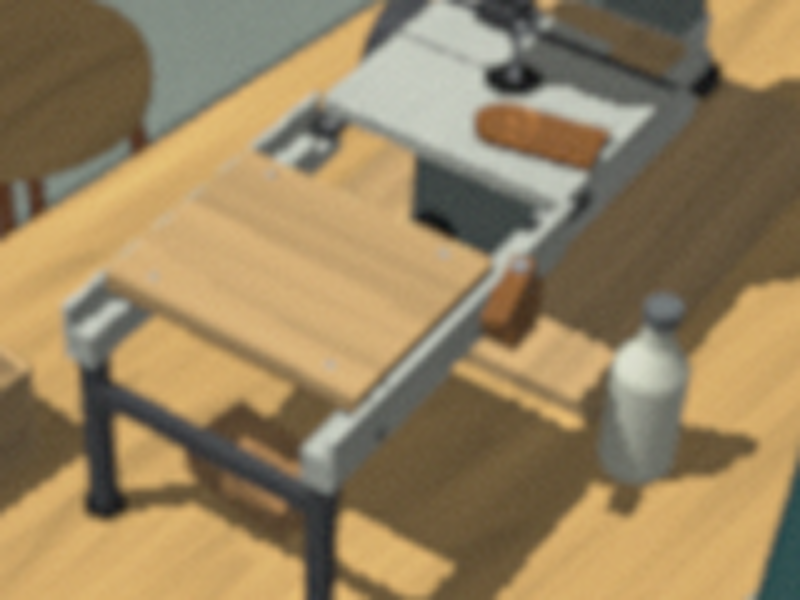

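The crops give clear pixels for the table corners, lip ends, leaf corners, button pivot and tip. I'll fit the saw pose, leaf offset and button angle to them.

```bash
cat > h.py <<'E'
import numpy as np, cv2
from scipy.spatial.transform import Rotation as R
from plant import arm, optics
def S2W(p,s):  # saw frame (mm) -> world (m); s = x,y,yaw
    p=np.atleast_2d(p)/1000.; c,n=np.cos(s[2]),np.sin(s[2])
    return np.c_[s[0]+c*p[:,0]-n*p[:,1], s[1]+n*p[:,0]+c*p[:,1], p[:,2]]
def proj(P,cam):
    c=optics.camera_params(cam)
    return cv2.projectPoints(np.ascontiguousarray(P),c['rvec'],c['tvec'],c['K'],None)[0][:,0]
E
python3 - <<'E'
from h import *
from scipy.optimize import least_squares
T=np.array([(508,60),(570,383),(43,115),(98,468),(107,120),(372,80),(427,402),(157,440),(432,433),(343,465)],float)
T=(T+.5)/5-.5+[245,110]
Sd=np.array([(325,97),(575,207),(105,280),(250,152),(492,263),(347,403),(520,263)],float)
Sd=(Sd+.5)/5-.5+[215,75]
def f(p):
    l=182+p[3];a=p[4]
    tc=[(100,98,190),(-100,98,190)]; le=[(108,382,192),(-108,382,192)]
    q=p[5]; c,s=np.cos(q),np.sin(q)
    lf=[(p[6]+c*x-s*y,l+s*x+c*y,200) for x,y in [(100,80),(100,-80),(-100,-80),(-100,80)]]
    pv=[(-119.5,190,207)]; tip=[(-119.5+54*np.sin(a),190+54*np.cos(a),204)]
    r1=proj(S2W(tc+le+lf+pv+tip,p),'top')-T
    L=lf; r2=proj(S2W(tc+[L[0],L[1],L[2],L[3]]+pv,p),'side')-Sd
    return np.r_[r1,r2]
r=least_squares(lambda p:f(p).ravel(),[.7,-.3,0,60,-.3,0,0],x_scale=[.1,.1,.1,10,.1,.1,5],loss='soft_l1')
np.set_printoptions(precision=4,suppress=True)
print(r.x); print(f(r.x).round(1))
p=r.x; np.save('saw.npy',p)
l=182+p[3]
for n,q in dict(leafouter=(0,l+80,200),seat=(0,182,190),pivot=(-119.5,190,200),rail_end=(0,382,175),tip=(-119.5+54*np.sin(p[4]),190+54*np.cos(p[4]),200)).items(): print(n,S2W(q,p)[0])
# glue cap from top
g=np.array([(562,540)])
E
```

```text
[ 0.6357 -0.3634  0.1287 85.5181 -0.1896 -0.0068  0.236 ]
[[-0.1  0.4]
 [ 0.4 -0.1]
 [ 0.1  0. ]
 [ 0.2 -0.3]
 [-0.7 -1.2]
 [-1.  -0.5]
 [-0.3  0.1]
 [-0.5  0.2]
 [-0.2  0.1]
 [-0.   0. ]
 [ 0.1  0.3]
 [-1.7 -0.7]
 [ 0.1 -1.5]
 [ 0.5 -0.5]
 [ 1.1 -0. ]
 [ 2.1 -0.4]
 [ 0.5  0.9]]
leafouter [ 0.5911 -0.0187  0.2   ]
seat [ 0.6124 -0.1829  0.19  ]
pivot [ 0.4928 -0.1903  0.2   ]
rail_end [0.5867 0.0155 0.175 ]
tip [ 0.4759 -0.139   0.2   ]
```

The fit is good to about 1 px. The saw yaw is 0.129, the leaf is about 85 mm from home and the button sits at about -0.19 rad. With tool yaw 1.70, tool x is saw +y and tool y is saw +x. I'll rotate and lift first.

Request:
jog_arm(increments=[0, 0, -8, 0, 0, -7.07, 0, 0, -8, 0, 0, -7.07, 0, 0, -8, 0, 0, -7.07, 0, 0, -8, 0, 0, -7.07, 0, 0, -8, 0, 0, -7.07, 0, 0, -8, 0, 0, -7.07, 0, 0, -8, 0, 0, -7.07, 0, 0, -8, 0, 0, -7.07, 0, 0, -8, 0, 0, -7.07, 0, 0, -8, 0, 0, -7.07, 0, 0, -8, 0, 0, -7.07, 0, 0, 0, 0, 0, 0], gripper=0.8)

```text
t: 1.1
eef_pos: [0.227, -0.6362, 0.3282]
ee_rot: [3.141, 0.002, 1.703]
force: [-0.9, -0.5, 0.1]
width: 0.0708
```

Request:
jog_arm(increments=[27.1, 23.75, 0, 0, 0, 0, 27.1, 23.75, 0, 0, 0, 0, 27.1, 23.75, 0, 0, 0, 0, 27.1, 23.75, 0, 0, 0, 0, 27.1, 23.75, 0, 0, 0, 0, 27.1, 23.75, 0, 0, 0, 0, 27.1, 23.75, 0, 0, 0, 0, 27.1, 23.75, 0, 0, 0, 0])

```text
t: 1.77
eef_pos: [0.3877, -0.3944, 0.3258]
ee_rot: [-3.141, -0.001, 1.696]
force: [-0.1, -0.7, -1.3]
width: 0.0709
```

Request:
jog_arm(increments=[33.3, 5.6, 0, 0, 0, 0, 33.3, 5.6, 0, 0, 0, 0, 33.3, 5.6, 0, 0, 0, 0, 33.3, 5.6, 0, 0, 0, 0, 33.3, 5.6, 0, 0, 0, 0, 33.3, 5.6, 0, 0, 0, 0, 33.3, 5.6, 0, 0, 0, 0, 33.3, 5.6, 0, 0, 0, 0, 33.3, 5.6, 0, 0, 0, 0])

```text
t: 2.52
eef_pos: [0.398, -0.0909, 0.326]
ee_rot: [-3.141, -0.0, 1.696]
force: [1.3, 0.0, 0.1]
width: 0.0704
```

Request:
jog_arm(increments=[14.3, 28.6, 0, 0, 0, 0, 14.3, 28.6, 0, 0, 0, 0, 14.3, 28.6, 0, 0, 0, 0, 14.3, 28.6, 0, 0, 0, 0, 14.3, 28.6, 0, 0, 0, 0, 14.3, 28.6, 0, 0, 0, 0, 14.3, 28.6, 0, 0, 0, 0, 0, 0, 0, 0, 0, 0, 0, 0, 0, 0, 0, 0])

```text
t: 3.27
eef_pos: [0.5844, 0.0334, 0.3249]
ee_rot: [-3.138, -0.0, 1.699]
force: [0.3, 0.5, -1.1]
width: 0.0705
```

```bash
cat >> h.py <<'E'
P=None
def W2S(w,s):
    c,n=np.cos(s[2]),np.sin(s[2]); d=np.array(w[:2])-s[:2]
    return np.array([c*d[0]+n*d[1],-n*d[0]+c*d[1],w[2]])*1000
def wproj(P,st):  # world points -> wrist pixels
    c=optics.camera_params('wrist'); X=np.eye(4); X[:3,:3]=R.from_euler('xyz',st['ee_rot']).as_matrix(); X[:3,3]=st['eef_pos']
    M=np.linalg.inv(X@c['hand_eye'])
    return cv2.projectPoints(np.ascontiguousarray(P),cv2.Rodrigues(M[:3,:3])[0],M[:3,3],c['K'],None)[0][:,0]
E
python3 - <<'E'
from h import *
p=np.load('saw.npy'); s=arm.sense(); print(s['t'],W2S(s['eef_pos'],p),s['ee_rot'],s['force'])
im=optics.get_image('wrist')[:,:,::-1].copy()
l=182+p[3]
pts=S2W([(100,98,190),(-100,98,190),(108,382,192),(-108,382,192),(100,l+80,200),(-100,l+80,200),(100,l-80,200),(-100,l-80,200),(-119.5,190,207),(-119.5+54*np.sin(p[4]),190+54*np.cos(p[4]),207)],p)
for u in wproj(pts,s): cv2.drawMarker(im,tuple(int(round(v)) for v in u),(0,0,255),cv2.MARKER_CROSS,9,1)
cv2.imwrite('pics/w1.png',cv2.resize(im,(800,600)))
E
```

```text
3.2667 [3.16418943e-02 4.00042968e+02 3.24852236e+02] [-3.13837085e+00 -1.93392318e-04  1.69926658e+00] [ 0.28479923  0.5186107  -1.07772148]
```

View pics/w1.png

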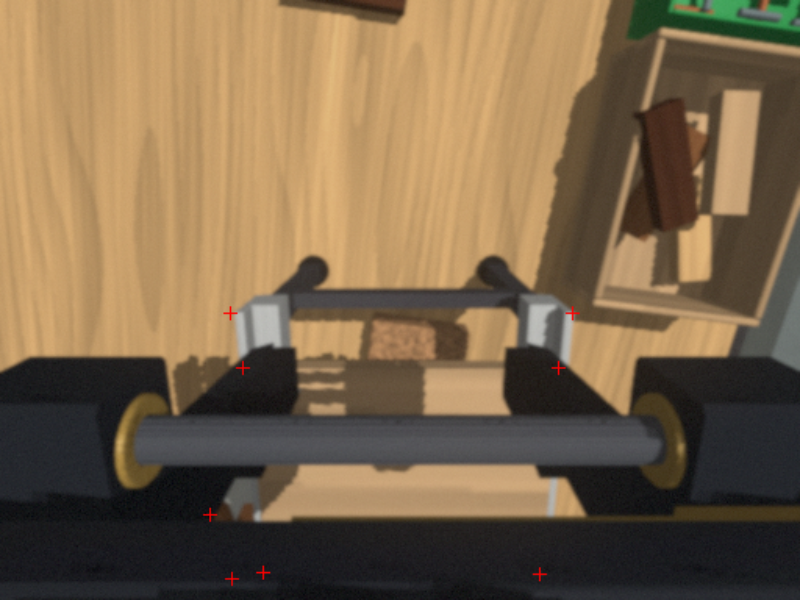

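The wrist view confirms the layout: leaf edge at row ~362 against 368 predicted, lips at columns ~237/570. The opening between the rails is clear for the fingers. I'll descend outside the leaf and approach.

Request:
jog_arm(increments=[0, 0, 31.4, 0, 0, 0, 0, 0, 31.4, 0, 0, 0, 0, 0, 31.4, 0, 0, 0, 0, 0, 31.4, 0, 0, 0, 0, 0, 31.4, 0, 0, 0, 0, 0, 0, 0, 0, 0, -8, 0, 0, 0, 0, 0, -8, 0, 0, 0, 0, 0])

```text
t: 3.98
eef_pos: [0.5868, 0.0158, 0.1717]
ee_rot: [3.139, 0.001, 1.7]
force: [1.2, -0.1, -0.5]
width: 0.0703
```

Request:
jog_arm(increments=[-4, 0, 0, 0, 0, 0, -4, 0, 0, 0, 0, 0, -4, 0, 0, 0, 0, 0, -4, 0, 0, 0, 0, 0, -4, 0, 0, 0, 0, 0, -4, 0, 0, 0, 0, 0])

```text
t: 4.48
eef_pos: [0.5896, -0.0075, 0.1701]
ee_rot: [3.141, 0.0, 1.7]
force: [-0.3, 0.5, -0.8]
width: 0.0704
```

Request:
jog_arm(increments=[-4, 0, 0, 0, 0, 0, -4, 0, 0, 0, 0, 0, -4, 0, 0, 0, 0, 0, -4, 0, 0, 0, 0, 0, -4, 0, 0, 0, 0, 0, -4, 0, 0, 0, 0, 0])

```text
t: 4.98
eef_pos: [0.5927, -0.031, 0.1699]
ee_rot: [3.141, -0.0, 1.7]
force: [0.5, 2.4, 2.7]
width: 0.0707
```

```bash
python3 - <<'E'
from h import *
p=np.load('saw.npy'); s=arm.sense(); print(s['t'],W2S(s['eef_pos'],p),s['ee_rot'],s['force'])
c=optics.camera_params('side')
im=optics.get_image('side')[:,:,::-1][75:195,215:375]
cv2.imwrite('pics/s1.png',cv2.resize(im,(800,600),interpolation=cv2.INTER_CUBIC))
E
```

```text
4.9833 [-3.21461181e-02  3.35090852e+02  1.69868917e+02] [ 3.14130638e+00 -2.92348030e-04  1.70025250e+00] [0.53698126 2.39989904 2.66450165]
```

View pics/s1.png

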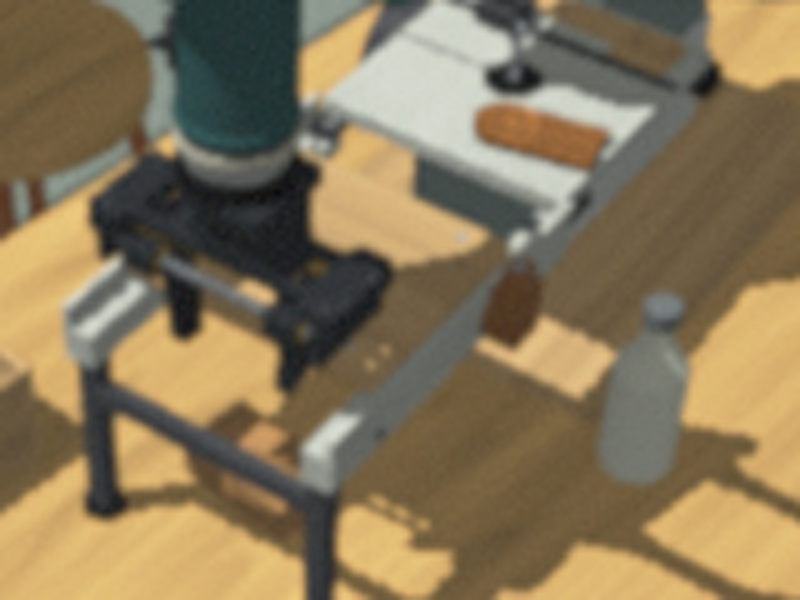

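Contact is made (about 2.4 N) and the leaf is sliding; its near inner corner has moved from (492,263) to (510,237). About 64 mm remain, so I'll push on and then slow down.

Request:
jog_arm(increments=[-4, 0, 0, 0, 0, 0, -4, 0, 0, 0, 0, 0, -4, 0, 0, 0, 0, 0, -4, 0, 0, 0, 0, 0, -4, 0, 0, 0, 0, 0, -4, 0, 0, 0, 0, 0, -4, 0, 0, 0, 0, 0, -4, 0, 0, 0, 0, 0, -4, 0, 0, 0, 0, 0, -4, 0, 0, 0, 0, 0, -4, 0, 0, 0, 0, 0, -4, 0, 0, 0, 0, 0])

```text
t: 6.03
eef_pos: [0.5987, -0.0789, 0.1696]
ee_rot: [-3.141, -0.0, 1.7]
force: [-0.3, 2.9, 2.8]
width: 0.0703
```

Request:
jog_arm(increments=[-1.5, 0, 0, 0, 0, 0, -1.5, 0, 0, 0, 0, 0, -1.5, 0, 0, 0, 0, 0, -1.5, 0, 0, 0, 0, 0])

```text
t: 6.37
eef_pos: [0.5994, -0.0845, 0.1696]
ee_rot: [-3.141, -0.0, 1.7]
force: [-1.3, 3.2, 1.8]
width: 0.0707
```

Request:
jog_arm(increments=[-1, 0, 0, 0, 0, 0, -1, 0, 0, 0, 0, 0, -1, 0, 0, 0, 0, 0])

```text
t: 6.62
eef_pos: [0.5998, -0.0874, 0.1696]
ee_rot: [-3.141, -0.0, 1.7]
force: [-0.3, 4.0, 1.8]
width: 0.0704
```

Request:
jog_arm(increments=[-1, 0, 0, 0, 0, 0, -1, 0, 0, 0, 0, 0, -1, 0, 0, 0, 0, 0])

```text
t: 6.87
eef_pos: [0.6002, -0.0905, 0.1696]
ee_rot: [-3.141, 0.0, 1.7]
force: [-0.2, 2.2, 0.8]
width: 0.0705
```

Request:
jog_arm(increments=[-1, 0, 0, 0, 0, 0, -1, 0, 0, 0, 0, 0])

```text
t: 7.03
eef_pos: [0.6004, -0.0926, 0.1694]
ee_rot: [-3.141, 0.0, 1.7]
force: [0.2, 1.9, 0.8]
width: 0.0705
```

Request:
jog_arm(increments=[-1, 0, 0, 0, 0, 0, -1, 0, 0, 0, 0, 0])

```text
t: 7.2
eef_pos: [0.6004, -0.0935, 0.1694]
ee_rot: [-3.141, -0.002, 1.7]
force: [-1.5, 8.6, 1.3]
width: 0.07
```

The force jumped to 8.6 N at TCP y ≈ 272, which suggests the leaf has dropped against the notch wall. I'll back off, rise and look.

Request:
jog_arm(increments=[3, 0, 0, 0, 0, 0, 15, 0, 0, 0, 0, 0, 25, 0, 0, 0, 0, 0, 25, 0, 0, 0, 0, 0, 0, 0, -35, 0, 0, 0, 0, 0, -35, 0, 0, 0, 0, 0, -35, 0, 0, 0, 20, -20, -25, 0, 0, 0, 20, -30, 0, 0, 0, 0, 0, -35, 0, 0, 0, 0, 0, -35, 0, 0, 0, 0, 0, 0, 0, 0, 0, 0], gripper=0)

```text
t: 8.2
eef_pos: [0.4623, -0.0024, 0.2991]
ee_rot: [-3.138, 0.001, 1.701]
force: [-0.7, 0.1, 0.1]
width: 0.0005
```

```bash
python3 - <<'E'
from h import *
p=np.load('saw.npy'); s=arm.sense(); print(s['t'],W2S(s['eef_pos'],p),s['ee_rot'],s['width'])
out=[]
for n,(r,c) in dict(top=(110,245),side=(75,215)).items():
    im=optics.get_image(n)[:,:,::-1].copy(); cv2.imwrite(f'pics/{n}2raw.png',im)
    out.append(cv2.resize(im[r:r+120,c:c+160],(640,480),interpolation=cv2.INTER_CUBIC))
    L=S2W([(x,182+y,190) for x,y in [(100,80),(100,-80),(-100,-80),(-100,80)]],p)
    print(n,((proj(L,n)+.5-[c,r])*5-.5).round(0).tolist())
    cv2.imwrite(f'pics/{n}2.png',cv2.resize(im[r:r+120,c:c+160],(800,600),interpolation=cv2.INTER_CUBIC))
E
```

```text
8.2 [-125.71424944  380.24297433  299.10629793] [-3.13820659e+00  6.04164871e-04  1.70080656e+00] 0.0004923054164524167
top [[241.0, 100.0], [501.0, 63.0], [565.0, 384.0], [298.0, 423.0]]
side [[186.0, 217.0], [322.0, 101.0], [563.0, 206.0], [435.0, 336.0]]
```

View pics/side2.png

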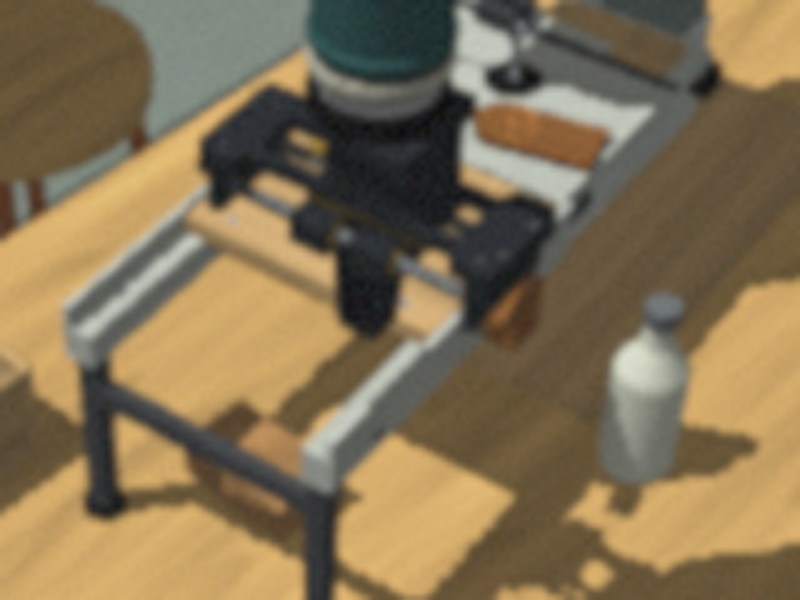

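View pics/top2.png

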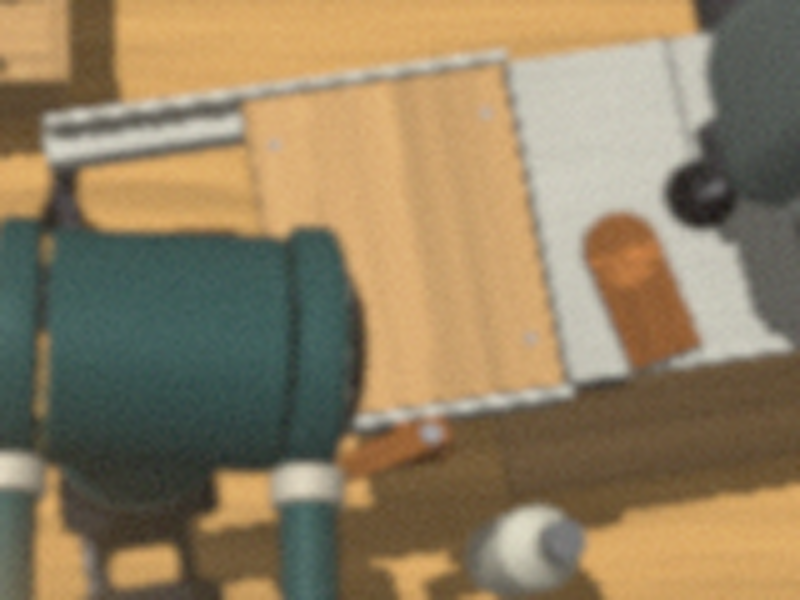

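The top view shows the leaf at its predicted home outline (corners 243,102 / 502,67 / 565,383), with the button untouched. I'll check the height numerically in the side view and compute the button path.

```bash
python3 - <<'E'
from h import *
p=np.load('saw.npy')
g=cv2.imread('pics/side2raw.png').astype(int)
for x in (85,75,-70,-85):
    a,b,lo=proj(S2W([(x,262,190),(x,262,200),(x,262,175)],p),'side')
    c=int(round(a[0])); print('x',x,'row@190 %.1f @200 %.1f @175 %.1f'%(a[1],b[1],lo[1]), [(r,g[r,c,2]) for r in range(int(b[1])-3,int(lo[1])+4)])
np.set_printoptions(suppress=True,precision=1)
piv=np.array([-119.5,190.]); a,b=9,17.5; r=38
prev=np.array([-175,222.])
for th in np.r_[-.19,np.linspace(0,1.5,11)]:
    u=np.array([np.sin(th),np.cos(th)]); n=np.array([-np.cos(th),np.sin(th)])
    c=piv+u*r+n*(9+b*abs(np.cos(th))+a*abs(np.sin(th)))
    print('th %.2f'%th,c,'tool dx %.1f dy %.1f'%((c-prev)[1],(c-prev)[0])); prev=c
E
```

```text
x 85 row@190 119.7 @200 117.4 @175 123.2 [(114, np.int64(144)), (115, np.int64(168)), (116, np.int64(196)), (117, np.int64(209)), (118, np.int64(203)), (119, np.int64(187)), (120, np.int64(163)), (121, np.int64(146)), (122, np.int64(149)), (123, np.int64(143)), (124, np.int64(114)), (125, np.int64(93)), (126, np.int64(90))]
x 75 row@190 120.9 @200 118.6 @175 124.3 [(115, np.int64(48)), (116, np.int64(101)), (117, np.int64(169)), (118, np.int64(207)), (119, np.int64(204)), (120, np.int64(198)), (121, np.int64(175)), (122, np.int64(149)), (123, np.int64(130)), (124, np.int64(113)), (125, np.int64(108)), (126, np.int64(144)), (127, np.int64(185))]
x -70 row@190 138.1 @200 135.8 @175 141.5 [(132, np.int64(72)), (133, np.int64(85)), (134, np.int64(92)), (135, np.int64(98)), (136, np.int64(122)), (137, np.int64(141)), (138, np.int64(148)), (139, np.int64(144)), (140, np.int64(141)), (141, np.int64(129)), (142, np.int64(112)), (143, np.int64(106)), (144, np.int64(129))]
x -85 row@190 140.0 @200 137.7 @175 143.4 [(134, np.int64(207)), (135, np.int64(213)), (136, np.int64(214)), (137, np.int64(215)), (138, np.int64(215)), (139, np.int64(210)), (140, np.int64(188)), (141, np.int64(160)), (142, np.int64(149)), (143, np.int64(166)), (144, np.int64(176)), (145, np.int64(167)), (146, np.int64(136))]
th -0.19 [-154.1  222. ] tool dx 0.0 dy 20.9
th 0.00 [-146.  228.] tool dx 6.0 dy 8.1
th 0.15 [-141.2  231.7] tool dx 3.7 dy 4.8
th 0.30 [-135.4  234.7] tool dx 3.0 dy 5.8
th 0.45 [-128.8  236.7] tool dx 2.0 dy 6.6
th 0.60 [-121.6  237.5] tool dx 0.8 dy 7.2
th 0.75 [-114.   236.8] tool dx -0.6 dy 7.5
th 0.90 [-106.5  234.7] tool dx -2.1 dy 7.6
th 1.05 [-99.2 231. ] tool dx -3.7 dy 7.2
th 1.20 [-92.7 225.9] tool dx -5.2 dy 6.6
th 1.35 [-87.2 219.4] tool dx -6.5 dy 5.5
th 1.50 [-83.  211.9] tool dx -7.6 dy 4.2
```

Request:
jog_arm(increments=[0, -25, 0, 0, 0, 0, 0, -24, 0, 0, 0, 0, -27, 0, 0, 0, 0, 0, -27, 0, 0, 0, 0, 0, -27, 0, 0, 0, 0, 0, -27, 0, 0, 0, 0, 0, -25, 0, 0, 0, 0, 0, -25, 0, 0, 0, 0, 0, 0, 0, 25, 0, 0, 0, 0, 0, 25, 0, 0, 0, 0, 0, 0, 0, 0, 0, 0, 0, 0, 0, 0, 0])

```text
t: 9.3
eef_pos: [0.4395, -0.1657, 0.2483]
ee_rot: [-3.138, -0.002, 1.7]
force: [-1.0, -0.2, 0.9]
width: 0.0003
```

The side edges match z = 190 (row ≈120 at x=85, ≈140.5 at x=-85), so the leaf is down. I'll lower to the button height and push it through the first part of the turn.

Request:
jog_arm(increments=[0, 0, 25, 0, 0, 0, 0, 0, 25, 0, 0, 0, 0, 0, 0, 0, 0, 0, 0, 7.5, 0, 0, 0, 0, 0, 7.5, 0, 0, 0, 0, 3, 4, 0, 0, 0, 0, 3, 4, 0, 0, 0, 0, 3.7, 4.8, 0, 0, 0, 0])

```text
t: 9.97
eef_pos: [0.4673, -0.1527, 0.2013]
ee_rot: [3.14, 0.001, 1.7]
force: [-1.1, -0.4, 0.9]
width: 0.0004
```

Request:
jog_arm(increments=[3, 5.8, 0, 0, 0, 0, 2, 6.6, 0, 0, 0, 0, 0.8, 7.2, 0, 0, 0, 0])

```text
t: 10.22
eef_pos: [0.4849, -0.1436, 0.1997]
ee_rot: [-3.141, -0.0, 1.7]
force: [-2.3, -1.5, -0.1]
width: 0.0005
```

```bash
python3 - <<'E'
from h import *
p=np.load('saw.npy'); s=arm.sense(); print(s['t'],W2S(s['eef_pos'],p),s['ee_rot'],s['force'])
ims=[cv2.resize(optics.get_image(n)[:,:,::-1][r:r+100,c:c+100],(400,400),interpolation=cv2.INTER_CUBIC) for n,r,c in (('top',140,280),('side',90,270))]
cv2.imwrite('pics/b1.png',np.hstack(ims))
E
```

```text
10.2167 [-121.39367893  237.29347083  199.66566972] [-3.14105908e+00 -3.81975575e-04  1.70048656e+00] [-2.3149171  -1.51227286 -0.0594509 ]
```

View pics/b1.png

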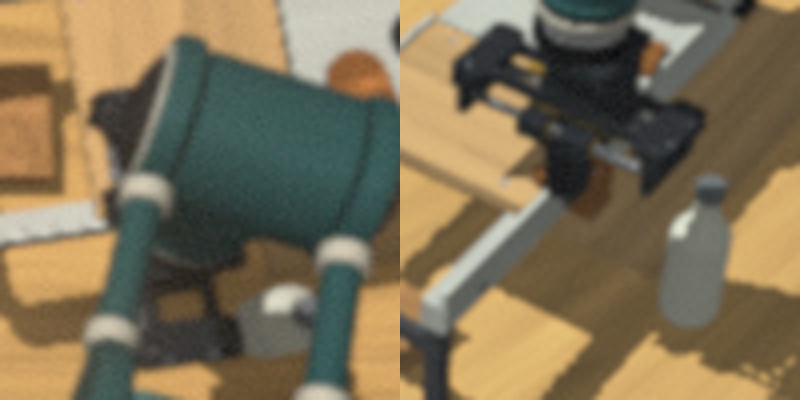

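The button is in contact (about 2.5 N) and brown shows just ahead of the finger at (540,175) in the side view, so it's turning. I'll carry on round.

Request:
jog_arm(increments=[-0.6, 7.5, 0, 0, 0, 0, -2.1, 7.6, 0, 0, 0, 0, -3.7, 7.2, 0, 0, 0, 0])

```text
t: 10.57
eef_pos: [0.5081, -0.1476, 0.1995]
ee_rot: [-3.141, -0.0, 1.7]
force: [-1.6, 1.2, -0.4]
width: 0.0002
```

Request:
jog_arm(increments=[-5.2, 6.6, 0, 0, 0, 0, -6.5, 5.5, 0, 0, 0, 0, 0, 0, 0, 0, 0, 0])

```text
t: 10.82
eef_pos: [0.5227, -0.159, 0.1998]
ee_rot: [3.14, 0.001, 1.7]
force: [0.3, 0.1, -0.4]
width: 0.0005
```

Request:
jog_arm(increments=[-3.8, 2.1, 0, 0, 0, 0, -3.8, 2.1, 0, 0, 0, 0, 0, 0, 0, 0, 0, 0])

```text
t: 11.07
eef_pos: [0.5266, -0.1655, 0.1997]
ee_rot: [3.141, 0.0, 1.7]
force: [0.0, 1.2, -0.0]
width: 0.0002
```

Request:
jog_arm(increments=[4, 0, 0, 0, 0, 0, 16, 0, 0, 0, 0, 0, 20, 0, 0, 0, 0, 0, 0, 0, -25, 0, 0, 0, 0, 0, -25, 0, 0, 0, 30, 0, -20, 0, 0, 0, 35, -15, 0, 0, 0, 0, 35, -15, 0, 0, 0, 0, 35, -15, 0, 0, 0, 0, 35, -15, 0, 0, 0, 0, 30, -15, 0, 0, 0, 0, 0, 0, 0, 0, 0, 0])

```text
t: 12.07
eef_pos: [0.4178, 0.0674, 0.2699]
ee_rot: [3.142, -0.002, 1.705]
force: [0.1, -0.7, -0.4]
width: 0.0003
```

```bash
python3 - <<'E'
from h import *
p=np.load('saw.npy'); s=arm.sense(); print(s['t'],W2S(s['eef_pos'],p),s['force'])
t,d=optics.get_image('top')[:,:,::-1],optics.get_image('side')[:,:,::-1]
cv2.imwrite('pics/top3raw.png',t);cv2.imwrite('pics/side3raw.png',d)
cv2.imwrite('pics/b2.png',np.hstack([cv2.resize(t[110:210,280:380],(400,400),interpolation=cv2.INTER_CUBIC),cv2.resize(d[75:175,230:330],(400,400),interpolation=cv2.INTER_CUBIC)]))
for th in (1.3,1.57):
  q=S2W([(-119.5,190,207),(-119.5+54*np.sin(th),190+54*np.cos(th),207)],p)
  print(th,((proj(q,'top')-[280,110])*4).round(),((proj(q,'side')-[230,75])*4+[400,0]).round())
E
```

```text
12.0667 [-160.82149829  455.15462791  269.88275443] [ 0.0637135  -0.71435608 -0.38863409]
1.3 [[203. 345.]
 [171. 278.]] [[756. 213.]
 [692. 197.]]
1.57 [[203. 345.]
 [190. 273.]] [[756. 213.]
 [700. 187.]]
```

View pics/b2.png

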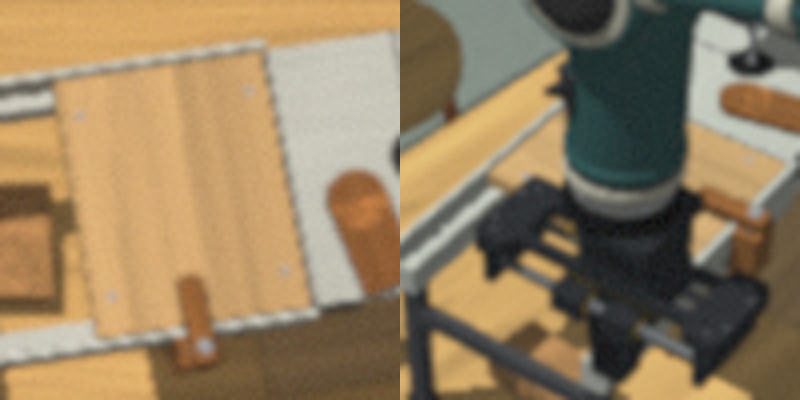

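The button tip is at (190,277), against (190,273) predicted for 1.57 rad. The leaf outline still sits at its seat and the arm is clear, so I'm handing in.

```bash
python3 -c "
from plant import arm
print(arm.sign_off())"
```

```text
the job is handed in; nothing more can be done
None
```

The leaf is home in its notches, the turn-button lies square across it, and the job was handed in at about 12 s. The sign-off gave no verdict, so this rests on my own checks.

- **Leaf:** I pushed it about 85 mm along the rails with spread fingertips. Force readings between moves were 2 to 4 N, rising to 8.6 N when it stopped against the notch wall. The top view put its corners within about 1 px (raw image) of the predicted home outline, and the side view matched the dropped height (190 mm, not 200).
- **Turn-button:** I pushed it round with closed fingertips, using about 3 N at most. The last picture puts it at roughly 1.55 rad.
- **Arm and other items:** The arm ended clear at 270 mm height with nothing touching the tool. I did not measure the loose items before and after. In the views I took, the blank, glue bottle and sanding block looked undisturbed.

One check disagreed: the first wrist picture put the rail ends and leaf edge about 5 to 10 mm off my fit. The stop position at contact agreed with the fit, so I did not correct for it.

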